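# Hold the nut grinder's bayonet lid at its half-way pulse position

### The arm

A 6-joint arm with a two-finger parallel gripper is mounted at the origin on the work surface. World frame = base frame: x ahead of the robot, y to its left, z up, the work surface at z = 0. Lengths are in m, angles in degrees, forces in N, time in s.
With the tool pointing down it reaches from about 0.25 to 0.725 m from the base axis. Payload 9.7 kg.
Tool frame: the origin (TCP) lies midway between the tips of the shut fingers; the grasp point (between the pads) lies 19 mm behind it; z points along the fingers, y is the line along which they close (so a half turn about z gives the same grasp; the last joint's range is limited). The gripper opens to 85 mm and grips with 20 to 120 N. Pads are 22 mm wide; open, the fingers measure 114 mm over their backs; the gripper's body (76 mm by 85 mm) begins 54 mm behind the grasp point. The pads swing forward as they close: fully open they stand 13 mm farther back than shut.
Start: joints at [63.885, 4.979, 10.078, 95.1, 0, 90], TCP at [0.242, 0.494, 0.195] pointing down, gripper open.
Joint ranges: [-179.16, 179.16], [-48.56, 103.87], [-65.8, 70.77], [-126.05, 130.52], [-82.76, 87.17], [-180, 180]. Speed limits (degrees/s): [127.2, 127.2, 147.25, 180, 180, 180].

### API

Orientations are given as [roll, pitch, yaw] about the fixed x, y, z axes, in that order (R = Rz(yaw) Ry(pitch) Rx(roll)).
In Python, from workcell import bot gives the robot as it stands.
- The arm moves only by the shell command python3 -m crank 'ROWS' [FORCE]. ROWS is JSON, a list of rows, each an object with "gripper": the finger opening in mm, from 0 to 85.4; "travel": the shift along the tool's x, y, z in mm, a list of three; "twist": the turn, a rotation vector about the tool's x, y, z in rad, a list of three. In form: [{"gripper": gripper, "travel": [tx, ty, tz], "twist": [rx, ry, rz]}, ...]. A call has 1 to 12 rows; each row shifts and turns the commanded pose from where the row before left it, along the tool's axes as they then stand; what a row does not reach is not made up. A row lasts 1/8 s, in which the tool goes at most 62.5 mm and 10.7 degrees, less where a joint would pass 70% of its speed; a pose out of reach is approached as far as the arm can. A call is refused whole if a number of a shift passes 62.5 or a number of a turn 0.188, either way. A call with a gripper value outside its range is refused whole. The fingers move at their own pace and stop on an object; FORCE is the grip in N (left out, the last holds). Time passes only in rows, so rows that do not move let the fingers close. It gives the time, the measured TCP pose, the force, the opening and the grip force at its end, in the units of the state.
- bot.get_obs(): the state, without advancing time (a new reading comes with each control period).
- bot.camera(name): name is "scene" or "top" or "wrist"; returns the picture (420x560x3 uint8, red, green, blue); there is no depth.
- bot.calibration(name): a dict with "vfov" (degrees; the focal length in pixels is half the picture's height over the tangent of half this angle, whatever the lens; pixels are square), "cx", "cy" (the principal point, pixels), "camera_from_world" (4x4, takes a point from world to camera coordinates). Camera axes: x right, y down, z forward; pixel columns grow to the right and rows downward; lengths in m; the calibration is good to about 2 mm. A picture is of the moment at which its call begins: read the wrist's pose just before it. calibration takes no time and is no camera call; for the wrist camera it gives the pose at the moment of the call.
- bot.job_done(): hands the job in; it is judged then, once.
The state is a dict: "time": time; "q": joint angles; "qd": joint speeds; "joint_efforts": joint torques, N m; "ee_pos": TCP position; "tcp_rot": TCP orientation; "wrist_force": force on the tool from outside, world axes, zero at the start; "torque": the same for the moment, N m; "opening": finger opening in m; "grasp_force": force on a finger pad.
Only numpy, scipy, OpenCV 4.12 (cv2) and the standard library are available. Lean on these libraries where they do the work, as an engineer would, in place of code of your own. Each camera call takes 0.05 s, during which the arm holds its last target. There are 200 camera calls.

### The job

Take the blue bayonet lid off the wooden drying peg, put it on the white nut grinder with its two lugs through the slots in the collar, and press it fully home. Then twist it clockwise (seen from above) against its spring to the yellow pulse marks, half-way to the red lock marks and never as far as the lock, and finish still gripping the lid there, because it springs back if let go. Leave the other things on the bench where they are.

Things in the scene. Friction and masses are not known exactly. Their poses are not given: they have to be found in the camera images.
- lid_grip (a point): Centre of the grip bar of the loose blue lid (90 g). Bar 50 mm long along the lid's x, 14 mm thick along y, 38 mm tall, white stripe on top; grasp it across its thickness. z up. It stands on a round flange 84 mm across, 5 mm thick, whose top is 19 mm below this point. The lid's underside is 44 mm below. At the start it sits on the drying peg, free to lift straight up.
- lid_foot (a point): Centre of the lid's underside, same axes. A hollow skirt 56 mm across runs from here 20 mm up to the flange. Two lugs stick out of it along +x and -x (under the bar's ends), to 37 mm from the axis, 12 mm wide, 6 mm tall, flush with the underside; white stripes on the flange show their direction. Either way round fits (half turn alike).
- socket (a point): Centre of the mouth of the dark steel collar on top of the grinder, z up, 130 mm above the bench. Bore 64 mm across, with two 18 mm wide slots for the lugs along +x and -x (black marks). A 9 mm ledge overhangs the groove, 82 mm across, in which the lugs turn. Fully home, lid_foot is 18 mm below and lid_grip 26 mm above this point, the flange 2 mm clear of the collar.
- grinder: White nut grinder, fixed to the bench, 144 mm across at the foot. Origin: centre of the underside, axes as socket. Painted marks on its top round the collar, each on both sides: black at the slots, yellow (pulse, half-way) 0.69 rad clockwise from them seen from above, red (lock) 1.29 rad clockwise. The lid's white stripes point at them.
- turn_ring (a joint): Aluminium ring in the collar whose 18 mm notches take the lugs. It turns with the lid, clockwise from above positive, rad: 0 notches under the slots, 0.6 yellow pulse marks, 1.2 lock (red). Lugs have 0.09 rad of play, so the lid leads the ring by that when pushing. A spring returns it to 0 (0.03 N m at 0, 0.12 N m at 0.6).
- drying_peg: Wooden drying peg, fixed: foot 100 mm across, shoulder 80 mm across at 40 mm height on which the lid rests, and on it a spigot 36 mm across, 14 mm tall, loosely inside the lid's skirt. Origin: centre of the underside.
- dosing_cup: Bystander: steel cup, 66 mm across, 55 mm tall, standing between the grinder and the peg. Origin: centre of the underside.
- loaf_tin: Bystander: black loaf tin, 200 x 90 x 65 mm. Origin: underside centre.
- nut_jar: Bystander: amber jar with steel cap, 80 mm across, 110 mm tall. Origin: underside centre.
- palette_knife: Bystander: spatula lying flat along its x. Origin: at its underside.
- mug: Bystander: white mug, 76 mm across, 90 mm tall. Origin: underside centre.
Mind the look-alikes: they are no part of the job. What is shaped like the grinder but orange is not meant. There is more than one size of the part that bears lid_grip; the job needs the larger.

How it is judged (in metres and radians):
On the way, in this order (a step that is already met when the one before it is completed fails the run):
1. the lid is pressed fully home in the collar, not yet twisted (horizontal distance between lid_grip and socket below 0.006 m and z of lid_grip in the frame of socket between 0.02 and 0.0305 m and angle between lid_grip's own z axis and vertical below 0.08 rad and value of joint turn_ring below 0.3 rad), for 0.1 s.
2. the lid is twisted to the pulse marks while home (horizontal distance between lid_grip and socket below 0.006 m and z of lid_grip in the frame of socket between 0.02 and 0.0305 m and angle between lid_grip's own z axis and vertical below 0.08 rad and value of joint turn_ring between 0.42 and 0.78 rad), for 0.2 s.
At the end, for the whole second after the job is handed in: The lid sits home in the collar (its axis within 6 mm, grip centre 20 to 30.5 mm above the mouth, tilted less than 0.08 rad), the turn ring is held still at 0.42 to 0.78 rad, the fingers are still gripping the lid with more than 2 N, and every bystander is within 30 mm of where it stood (all of step 2 and velocity of joint turn_ring between -0.1 and 0.1 rad/s and contact force between the fingers and lid above 2 N and distance of each of dosing_cup, loaf_tin, nut_jar, palette_knife, mug from where it was at the start of the episode below 0.03 m); the arm keeps its last pose, push and grip.
It fails at once if the lid is turned to the lock (ring past 1.1 rad) (value of joint turn_ring above 1.1 rad).
It fails at once if a bystander is pushed more than 30 mm (distance of any of dosing_cup, loaf_tin, nut_jar, palette_knife, mug from where it was at the start of the episode above 0.03 m).
It also fails if it takes over 48 s, if anything falls off the work surface, if the arm or the gripper's body presses on something with over 40 N, if the wrist force passes 120 N, or if a joint passes its speed limit or range.

## Working session

There is one attempt and no reset: what is moved stays moved. The work goes in short steps, Python scripts to look and compute and a shell command to move; the robot and the scene stay as the last step left them, time stands still between calls to the robot, and variables do not carry over. Pictures are saved under pics/ and viewed, at most 10 in all, crops included, and the job is handed in when it is done.

```bash
mkdir -p pics; ls
python3 - <<'E'
from workcell import bot
import cv2,numpy as np
for n in("scene","top"):
    im=bot.camera(n); cv2.imwrite(f"pics/{n}0.png",im[...,::-1])
    c=bot.calibration(n); print(n,c["vfov"],c["cx"],c["cy"]);print(np.round(c["camera_from_world"],3))
o=bot.get_obs();print(o)
a=cv2.imread("pics/scene0.png");b=cv2.imread("pics/top0.png")
E
```

```text
pics
scene 53.73351567823989 276.3959957252079 212.94389363306234
[[-0.839  0.544  0.012  0.396]
 [ 0.458  0.718 -0.525 -0.166]
 [-0.294 -0.435 -0.851  1.54 ]
 [ 0.     0.     0.     1.   ]]
top 54.6942077957008 280.1843510050596 208.06134074875004
[[-0.012 -1.    -0.004  0.024]
 [-0.989  0.012 -0.147  0.514]
 [ 0.147  0.002 -0.989  1.01 ]
 [ 0.     0.     0.     1.   ]]
{'time': 0.1, 'q': array([6.38865869e+01, 5.01081314e+00, 1.00390427e+01, 9.50982312e+01,
       3.51139617e-05, 8.99981732e+01]), 'qd': array([-0.046873  ,  0.04004246,  0.02299203, -0.02071955, -0.00072112,
        0.05627117]), 'joint_efforts': array([-3.39304679e-04, -5.21562874e+01,  4.65654051e+01,  1.59672322e-02,
       -5.89773163e-05,  1.48205442e-05]), 'ee_pos': array([0.24197824, 0.49364695, 0.19482693]), 'tcp_rot': array([-1.79929998e+02, -3.73458504e-05,  1.53888414e+02]), 'wrist_force': array([-0.46781051,  0.53100543, -0.60927923]), 'torque': array([-0.06700654,  0.05312701,  0.00574137]), 'grasp_force': 0.0, 'opening': 0.0856445279726666}
```

View pics/scene0.png

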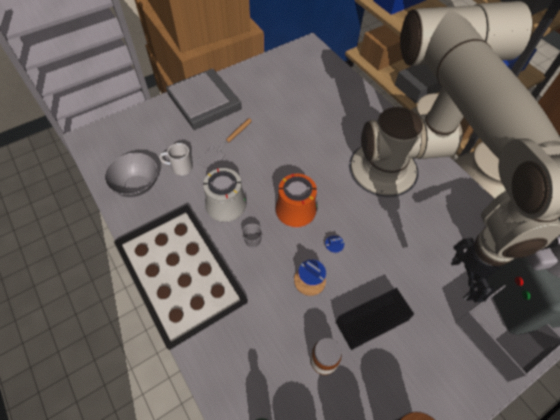

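View pics/top0.png

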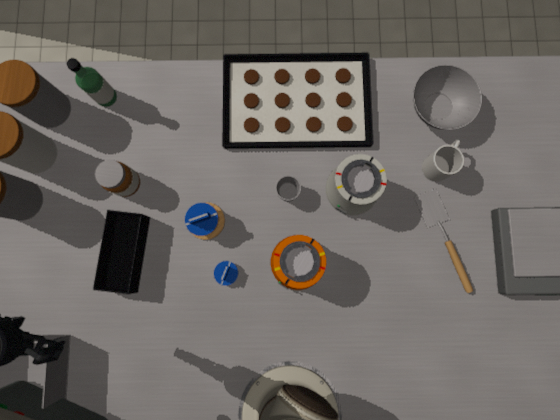

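Candidates in the top view:
- **Lid:** large blue lid on the peg at (202,219), or small blue lid on the bench at (226,273). I choose the large one.
- **Grinder:** white at (361,181), or orange at (299,262). I choose the white one.

Next is the close crop to check both choices, with first measurements.

```bash
cat > h.py <<'E'
import cv2,numpy as np
from workcell import bot
def ray(c,uv,z):
    f=210/np.tan(np.radians(c["vfov"])/2); T=np.array(c["camera_from_world"]); R=T[:3,:3];o=-R.T@T[:3,3]
    d=R.T@np.array([(uv[0]-c["cx"])/f,(uv[1]-c["cy"])/f,1]); return (o+d*(z-o[2])/d[2])
def blobs(m,minA=3):
    n,l,s,ce=cv2.connectedComponentsWithStats(m.astype(np.uint8)); return [(int(s[i,4]),ce[i],l==i) for i in range(1,n) if s[i,4]>=minA]
def axis(mask):
    p=np.argwhere(mask)[:,::-1].astype(np.float32); return cv2.fitLine(p,cv2.DIST_L2,0,.01,.01).ravel()
E
python3 - <<'E'
from h import *
im=cv2.imread("pics/top0.png")
a=cv2.resize(im[190:250,170:250],None,fx=5,fy=5,interpolation=2);b=cv2.resize(im[145:215,320:400],None,fx=5,fy=5,interpolation=2)[:300]
b=cv2.resize(im[150:210,320:400],None,fx=5,fy=5,interpolation=2)
cv2.imwrite("pics/crop.png",np.hstack([a,b]))
c=bot.calibration("top")
h=cv2.cvtColor(im,cv2.COLOR_BGR2HSV).astype(int);H,S,V=h[...,0],h[...,1],h[...,2]
for A,ce,m in blobs((abs(H-112)<12)&(S>150)&(V>70),30): print("blue",A,ce,ray(c,ce,.065))
sub=np.zeros(H.shape,bool)
sub[205:235,188:217]=1
for A,ce,m in blobs(sub&(S<130)&(V>130),6):
    l=axis(m);p=ray(c,ce,.103);q=ray(c,ce+8*l[:2],.103)-p;print("white",A,ce,l[:2],p,np.degrees(np.arctan2(q[1],q[0])))
sub[:]=0;sub[150:210,328:392]=1
for nm,mk in(("red",((H<6)|(H>174))&(S>140)&(V>80)),("yel",(abs(H-26)<6)&(S>130)&(V>100)),("blk",(V<50))):
    for A,ce,m in blobs(sub&mk,3): print(nm,A,ce,ray(c,ce,.125))
E
```

```text
blue 294 [198.52721088 210.51360544] [0.50627775 0.2234808  0.065     ]
blue 32 [199.09375 218.78125] [0.48532967 0.22168173 0.065     ]
blue 349 [203.40114613 226.14613181] [0.46666227 0.21057975 0.065     ]
blue 161 [219.55900621 270.58385093] [0.35642752 0.1690372  0.065     ]
blue 199 [230.45226131 274.60301508] [0.34636607 0.14218086 0.065     ]
white 7 [188.57142857 206.71428571] [ 0.08722515 -0.99618864] [0.51035276 0.23998137 0.103     ] -3.717168861588072
white 8 [214.   205.75] [0.98773044 0.15616848] [0.51197217 0.1783847  0.103     ] -99.7412910953326
white 51 [197.11764706 216.82352941] [ 0.9387692  -0.34454656] [0.48542014 0.2188074  0.103     ] -70.18966237170027
white 10 [189.8 233.5] [0.9714436 0.2372705] [0.44530727 0.2356216  0.103     ] -104.30863552344006
red 8 [338.375 173.375] [ 0.58335182 -0.12214728  0.125     ]
red 11 [382.81818182 183.36363636] [ 0.5576679  -0.22722518  0.125     ]
yel 11 [381.54545455 170.18181818] [ 0.58990234 -0.22574798  0.125     ]
yel 11 [339.36363636 186.45454545] [ 0.55143118 -0.12346059  0.125     ]
blk 5 [370.8 159.2] [ 0.61729063 -0.2012329   0.125     ]
blk 13 [368.53846154 164.23076923] [ 0.60493041 -0.19525673  0.125     ]
blk 4 [349.5 198. ] [ 0.52324321 -0.14656504  0.125     ]
```

View pics/crop.png

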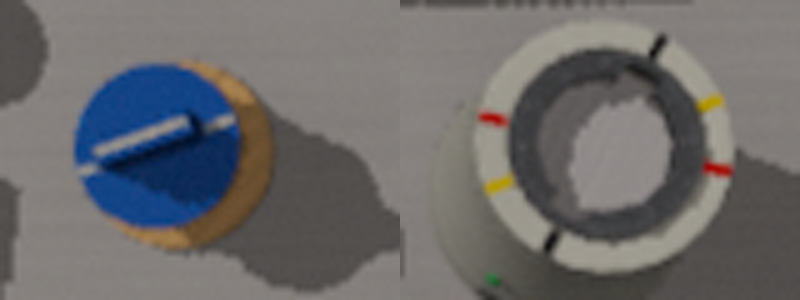

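Crop: the left side shows the large blue lid (flange about 84 mm, flange centre near px (201.6,219)) with its bar at about -70° in the world. The right side shows the white grinder, marks centred near px (360.6,178.5). Its black slots lie at about -28°, with yellow and red clockwise from them. Both choices hold, so I move above the lid.

```bash
python3 -m crank '[{"gripper":85,"travel":[-43,-18,-7],"twist":[0,0,0]},{"gripper":85,"travel":[-43,-18,-7],"twist":[0,0,0]},{"gripper":85,"travel":[-43,-18,-7],"twist":[0,0,0]},{"gripper":85,"travel":[-43,-18,-7],"twist":[0,0,0]},{"gripper":85,"travel":[-43,-18,-7],"twist":[0,0,0]},{"gripper":85,"travel":[-43,-18,-7],"twist":[0,0,0]},{"gripper":85,"travel":[-43,-18,-7],"twist":[0,0,0]},{"gripper":85,"travel":[-43,-18,-7],"twist":[0,0,0]}]' 30
python3 -m crank '[{"gripper":85,"travel":[0,0,0],"twist":[0,0,0.153]},{"gripper":85,"travel":[0,0,0],"twist":[0,0,0.153]},{"gripper":85,"travel":[0,0,0],"twist":[0,0,0.153]},{"gripper":85,"travel":[0,0,0],"twist":[0,0,0.153]},{"gripper":85,"travel":[0,0,0],"twist":[0,0,0.153]},{"gripper":85,"travel":[0,0,0],"twist":[0,0,0]},{"gripper":85,"travel":[0,0,0],"twist":[0,0,0]}]'
python3 - <<'E'
from h import *
o=bot.get_obs();print(o["q"],o["ee_pos"],o["tcp_rot"]);c=bot.calibration("wrist");print(c["vfov"],c["cx"],c["cy"],np.round(c["camera_from_world"],3).tolist())
cv2.imwrite("pics/w1.png",bot.camera("wrist")[...,::-1])
E
```

```text
time: 1.1
ee_pos: [0.4883, 0.2118, 0.2514]
tcp_rot: [-180.0, -0.0, 153.9]
wrist_force: [0.8, 0.6, 0.1]
opening: 0.085
grasp_force: 0.0
time: 1.98
ee_pos: [0.4876, 0.2131, 0.2513]
tcp_rot: [-180.0, -0.0, 110.2]
wrist_force: [0.4, -0.0, 0.4]
opening: 0.0851
grasp_force: 0.0
[2.36108865e+01 4.18868962e+00 1.55312809e+01 1.01360378e+02
 1.14306876e-03 9.33678842e+01] [0.48756042 0.21312722 0.25130783] [-1.79982177e+02 -9.61808719e-05  1.10243002e+02]
62.06837832082223 280.59655093743766 213.20722353206668 [[0.938, 0.347, -0.002, -0.531], [0.328, -0.887, 0.325, -0.032], [0.111, -0.305, -0.946, 0.445], [0.0, 0.0, 0.0, 1.0]]
```

View pics/w1.png

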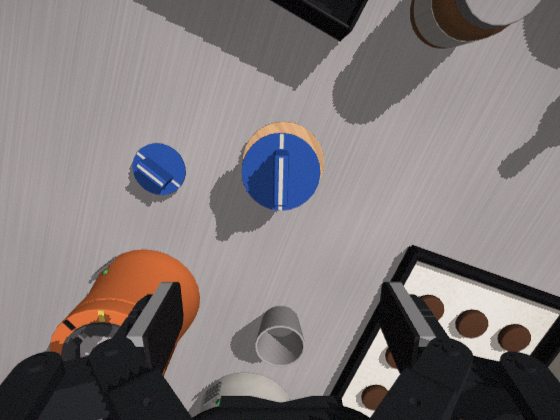

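The wrist view shows the large lid on the peg at about (281,172), its bar nearly along the image's vertical. The small lid is at (159,170), the orange grinder at lower left and the cup at (279,335). I refine the lid's pose.

```bash
cat >> h.py <<'E'
def lid(im,c,box,zf=.065,zt=.103):
    "flange centre, bar-top centre and bar angle; box=(u0,u1,v0,v1)"
    h=cv2.cvtColor(im,cv2.COLOR_BGR2HSV).astype(int);H,S,V=h[...,0],h[...,1],h[...,2]
    sub=np.zeros(H.shape,bool);sub[box[2]:box[3],box[0]:box[1]]=1
    bl=sub&(abs(H-112)<12)&(S>150)&(V>30)
    hull=cv2.convexHull(np.argwhere(bl)[:,::-1].astype(np.int32)); e=cv2.fitEllipse(hull)
    ins=np.zeros(H.shape,np.uint8);cv2.fillConvexPoly(ins,hull,1)
    print("flange px",e,"world",ray(c,e[0],zf))
    for A,ce,m in sorted(blobs((ins>0)&(S<110)&(V>110),8),key=lambda b:-b[0])[:3]:
        r=cv2.minAreaRect(np.argwhere(m)[:,::-1].astype(np.float32)); l=axis(m)
        for z in (zt,zf):
            p=ray(c,r[0],z);q=ray(c,ce+30*l[:2],z)-ray(c,ce-30*l[:2],z)
            print("stripe",A,np.round(r[0],1),np.round(r[1],1),z,np.round(p,4),"ang",np.degrees(np.arctan2(q[1],q[0]))%180)
E
python3 - <<'E'
from h import *
lid(cv2.imread("pics/w1.png"),bot.calibration("wrist"),(236,330,128,218))
E
```

```text
flange px ((280.4989318847656, 171.24464416503906), (76.36820220947266, 77.64466094970703), 94.79254913330078) world [0.48609593 0.21789898 0.065     ]
stripe 245 [280.3 183. ] [ 4.6 52.1] 0.103 [0.4871 0.2147 0.103 ] ang 108.61774262814083
stripe 245 [280.3 183. ] [ 4.6 52.1] 0.065 [0.4903 0.2058 0.065 ] ang 108.61774262814083
stripe 67 [281.  140.5] [15.  4.] 0.103 [0.4738 0.2528 0.103 ] ang 108.34429770325015
stripe 67 [281.  140.5] [15.  4.] 0.065 [0.4754 0.2483 0.065 ] ang 108.3442977032501
```

```bash
python3 -m crank '[{"gripper":85,"travel":[3.3,0,20],"twist":[0,0,0.03]},{"gripper":85,"travel":[0,0,35],"twist":[0,0,0]},{"gripper":85,"travel":[0,0,35],"twist":[0,0,0]},{"gripper":85,"travel":[0,0,35],"twist":[0,0,0]},{"gripper":85,"travel":[0,0,25],"twist":[0,0,0]},{"gripper":85,"travel":[0,0,15],"twist":[0,0,0]},{"gripper":85,"travel":[0,0,14],"twist":[0,0,0]},{"gripper":85,"travel":[0,0,0],"twist":[0,0,0]}]' 30
python3 -m crank '[{"gripper":0,"travel":[0,0,0],"twist":[0,0,0]},{"gripper":0,"travel":[0,0,0],"twist":[0,0,0]},{"gripper":0,"travel":[0,0,0],"twist":[0,0,0]},{"gripper":0,"travel":[0,0,0],"twist":[0,0,0]},{"gripper":0,"travel":[0,0,0],"twist":[0,0,0]},{"gripper":0,"travel":[0,0,0],"twist":[0,0,0]},{"gripper":0,"travel":[0,0,0],"twist":[0,0,0]},{"gripper":0,"travel":[0,0,0],"twist":[0,0,0]}]' 60
```

```text
time: 3.02
ee_pos: [0.4862, 0.2161, 0.0719]
tcp_rot: [-179.9, 0.0, 108.4]
wrist_force: [0.1, 0.1, -0.3]
opening: 0.0848
grasp_force: 0.0
time: 4.03
ee_pos: [0.4864, 0.2162, 0.0725]
tcp_rot: [-180.0, 0.0, 108.3]
wrist_force: [0.7, -0.4, -0.4]
opening: 0.0001
grasp_force: 0.0
```

The fingers shut on nothing, so I look before doing anything else.

Run:
```python
from h import *
w=bot.camera("wrist")[...,::-1];s=bot.camera("scene")[...,::-1]
cv2.imwrite("pics/w2f.png",w);cv2.imwrite("pics/s2f.png",s)
s=cv2.resize(s[200:340,240:400],(480,420),interpolation=2)
o=cv2.resize(np.hstack([cv2.resize(w,(480,360)),s[:360]]),(800,300));cv2.imwrite("pics/w2.png",o)
print(bot.get_obs()["ee_pos"])
```

```text
[0.48645817 0.21622139 0.07247343]
```

View pics/w2.png

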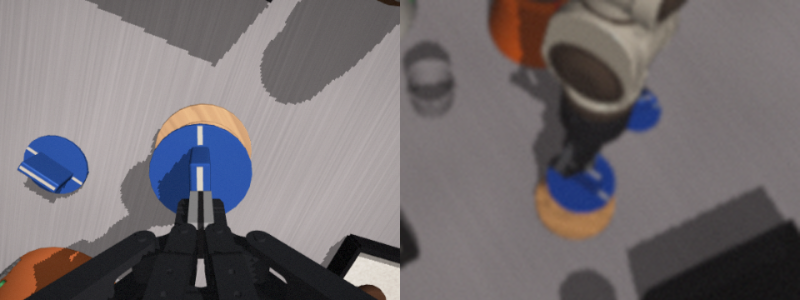

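Wrist view: the shut fingertips overlap the near half of the bar, whose far end shows at about (200,155) in the left panel, and the lid has not moved. So my height or lateral estimate is off. I'll triangulate from the views.

Run:
```python
from h import *
from scipy.optimize import least_squares
def proj(c,p):
    T=np.array(c["camera_from_world"]);f=210/np.tan(np.radians(c["vfov"])/2);q=T[:3,:3]@p+T[:3,3];return np.array([c["cx"]+f*q[0]/q[2],c["cy"]+f*q[1]/q[2]]),q[2],f
c=bot.calibration("wrist");p=bot.get_obs()["ee_pos"]
print("tcp px in w2f",proj(c,p)[0],"tip", proj(c,p+[0,0,.019])[0])
for z in(.065,.103): print(z,"lid ctr px",proj(c,np.array([.4861,.217,z]))[0])
w=cv2.imread("pics/w2f.png")
lid(w,c,(205,360,165,300))
W1=np.array([[0.938,.347,-.002,-.531],[.328,-.887,.325,-.032],[.111,-.305,-.946,.445],[0,0,0,1]])
obs=[]
for n,box in (("top",(180,222,198,240)),("scene",(296,328,258,288))):
    cc=bot.calibration(n);print(n);lid(cv2.imread(f"pics/{n}0.png"),cc,box)
```

```text
tcp px in w2f [279.35095209 250.05421591] tip [279.17527108 265.85373348]
0.065 lid ctr px [279.24761818 243.26312612]
0.103 lid ctr px [278.85055574 275.51499597]
flange px ((280.38043212890625, 239.83950805664062), (132.81861877441406, 143.10198974609375), 91.8050765991211) world [0.48604389 0.21926169 0.065     ]
stripe 1050 [280.5 265. ] [64. 33.] 0.103 [0.4851 0.2226 0.103 ] ang 110.57883623508131
stripe 1050 [280.5 265. ] [64. 33.] 0.065 [0.4912 0.2039 0.065 ] ang 110.57883623508138
stripe 218 [279.5 189.5] [27.  7.] 0.103 [0.473  0.2575 0.103 ] ang 108.06606446864306
stripe 218 [279.5 189.5] [27.  7.] 0.065 [0.4761 0.2477 0.065 ] ang 108.06606446864299
top
flange px ((200.8986358642578, 218.86724853515625), (31.590267181396484, 32.46029281616211), 53.87063217163086) world [0.48505848 0.2171527  0.065     ]
stripe 48 [197.9 216.6] [ 2.4 19. ] 0.103 [0.4859 0.217  0.103 ] ang 109.04062193808372
stripe 48 [197.9 216.6] [ 2.4 19. ] 0.065 [0.4908 0.2249 0.065 ] ang 109.04062193808372
stripe 9 [214.  213.5] [1. 4.] 0.103 [0.493  0.1781 0.103 ] ang 94.09214604275304
stripe 9 [214.  213.5] [1. 4.] 0.065 [0.4982 0.1845 0.065 ] ang 94.09214604275306
stripe 8 [187.5 224. ] [2. 3.] 0.103 [0.4683 0.2416 0.103 ] ang 112.91732045473397
stripe 8 [187.5 224. ] [2. 3.] 0.065 [0.4725 0.2505 0.065 ] ang 112.917320454734
scene
flange px ((311.9153747558594, 272.0218505859375), (22.657670974731445, 25.608903884887695), 97.12250518798828) world [0.48524964 0.21650358 0.065     ]
stripe 42 [313.3 266.1] [15.   2.7] 0.103 [0.4834 0.2152 0.103 ] ang 108.68798953252029
stripe 42 [313.3 266.1] [15.   2.7] 0.065 [0.4705 0.203  0.065 ] ang 108.68798953252026
stripe 10 [321.  277.5] [3.5 2.1] 0.103 [0.4854 0.2564 0.103 ] ang 102.79554437429839
stripe 10 [321.  277.5] [3.5 2.1] 0.065 [0.4726 0.2456 0.065 ] ang 102.79554437429842
```

Run:
```python
from h import *
w=cv2.imread("pics/w2f.png");cv2.imwrite("pics/c2.png",cv2.resize(w[170:370,180:380],(600,600),interpolation=2))
print(bot.get_obs())
```

```text
{'time': 4.125, 'q': array([ 2.39648354e+01,  1.91316220e+00, -6.73188808e+00,  8.13561782e+01,
       -9.95243791e-04,  9.56294263e+01]), 'qd': array([-0.04413482, -0.09040766,  0.01397759,  0.07772929,  0.00303278,
        0.1330788 ]), 'joint_efforts': array([ 5.70939774e-04, -4.90456688e+01,  4.69174290e+01,  1.79796614e-03,
        9.30363422e-05,  2.07475381e-06]), 'ee_pos': array([0.48645817, 0.21622139, 0.07247343]), 'tcp_rot': array([-1.79998875e+02,  1.11095414e-03,  1.08335409e+02]), 'wrist_force': array([-1.03943339, -1.2794826 , -0.62737791]), 'torque': array([ 0.01086083, -0.0337133 ,  0.01339791]), 'grasp_force': 0.0, 'opening': -7.191874160328517e-05}
```

View pics/c2.png

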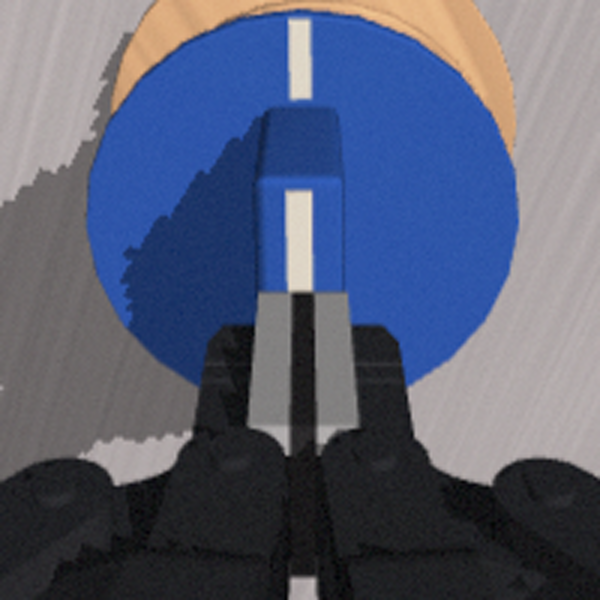

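The fingers closed above the bar. The tip edge at crop y=292 (px 267), and the finger spacing seen earlier, both put the tips about 35–40 mm higher than the reported TCP. All three cameras agree on the lid's height, so I open, go 33 mm lower and try again.

```bash
python3 -m crank '[{"gripper":85,"travel":[0,0,0],"twist":[0,0,0]},{"gripper":85,"travel":[0,0,0],"twist":[0,0,0]},{"gripper":85,"travel":[0,0,0],"twist":[0,0,0]},{"gripper":85,"travel":[0,0,0],"twist":[0,0,0]},{"gripper":85,"travel":[0,0,0],"twist":[0,0,0]},{"gripper":85,"travel":[0,0,0],"twist":[0,0,0]},{"gripper":85,"travel":[0,0,11],"twist":[0,0,0]},{"gripper":85,"travel":[0,0,11],"twist":[0,0,0]},{"gripper":85,"travel":[0,0,11],"twist":[0,0,0]},{"gripper":85,"travel":[0,0,0],"twist":[0,0,0]}]' 30
python3 -m crank '[{"gripper":0,"travel":[0,0,0],"twist":[0,0,0]},{"gripper":0,"travel":[0,0,0],"twist":[0,0,0]},{"gripper":0,"travel":[0,0,0],"twist":[0,0,0]},{"gripper":0,"travel":[0,0,0],"twist":[0,0,0]},{"gripper":0,"travel":[0,0,0],"twist":[0,0,0]},{"gripper":0,"travel":[0,0,0],"twist":[0,0,0]},{"gripper":0,"travel":[0,0,0],"twist":[0,0,0]},{"gripper":0,"travel":[0,0,0],"twist":[0,0,0]}]' 60
```

```text
time: 5.38
ee_pos: [0.4857, 0.2159, 0.0381]
tcp_rot: [-179.9, 0.0, 108.3]
wrist_force: [0.4, -0.2, 0.6]
opening: 0.0851
grasp_force: 0.0
time: 6.38
ee_pos: [0.4866, 0.2163, 0.0398]
tcp_rot: [180.0, -0.0, 108.3]
wrist_force: [-0.7, -0.5, 5.1]
opening: 0.013
grasp_force: 61.2
```

Gripped: 13 mm opening, 61 N. I triangulate the socket from the first two pictures before carrying.

```bash
cat >> h.py <<'E'
def marks(im,c,box,z):
    h=cv2.cvtColor(im,cv2.COLOR_BGR2HSV).astype(int);H,S,V=h[...,0],h[...,1],h[...,2]
    sub=np.zeros(H.shape,bool);sub[box[2]:box[3],box[0]:box[1]]=1
    for nm,mk in(("red",((H<6)|(H>174))&(S>110)&(V>70)),("yel",(abs(H-26)<7)&(S>90)&(V>90)),("blk",(V<55))):
        for A,ce,m in blobs(sub&mk,3): print(nm,A,np.round(ce,1),np.round(ray(c,ce,z)[:2],4))
E
python3 - <<'E'
from h import *
s=cv2.imread("pics/scene0.png")
for z in(.115,.13):
    print(z);marks(s,bot.calibration("scene"),(200,248,166,205),z)
t=cv2.imread("pics/top0.png");ct=bot.calibration("top");
for uv in((360.55,178.35),(360.9,178.7)):print([np.round(ray(ct,uv,z),4) for z in(.115,.13)])
cv2.imwrite("pics/c3.png",np.hstack([cv2.resize(s[160:225,195:260],(520,520),interpolation=2)]))
E
python3 -m crank '[{"gripper":0,"travel":[0,0,-5],"twist":[0,0,0]},{"gripper":0,"travel":[0,0,-25],"twist":[0,0,0]},{"gripper":0,"travel":[0,0,-35],"twist":[0,0,0]},{"gripper":0,"travel":[0,0,-35],"twist":[0,0,0]},{"gripper":0,"travel":[0,0,-35],"twist":[0,0,0]},{"gripper":0,"travel":[0,0,-15],"twist":[0,0,0]},{"gripper":0,"travel":[0,0,0],"twist":[0,0,0]}]' 60
```

```text
0.115
red 3 [217.3 169.7] [ 0.553  -0.2392]
red 3 [226.3 195.7] [ 0.579  -0.1318]
yel 6 [209.  174.5] [ 0.5859 -0.2363]
yel 7 [235. 191.] [ 0.5465 -0.1326]
0.13
red 3 [217.3 169.7] [ 0.5571 -0.2282]
red 3 [226.3 195.7] [ 0.5828 -0.1222]
yel 6 [209.  174.5] [ 0.5896 -0.2253]
yel 7 [235. 191.] [ 0.5508 -0.123 ]
[array([ 0.5728, -0.1767,  0.115 ]), array([ 0.5694, -0.1737,  0.13  ])]
[array([ 0.5719, -0.1775,  0.115 ]), array([ 0.5686, -0.1745,  0.13  ])]
time: 7.25
ee_pos: [0.4867, 0.2164, 0.1897]
tcp_rot: [180.0, -0.0, 108.3]
wrist_force: [0.2, -0.4, -1.1]
opening: 0.0132
grasp_force: 60.5
```

View pics/c3.png

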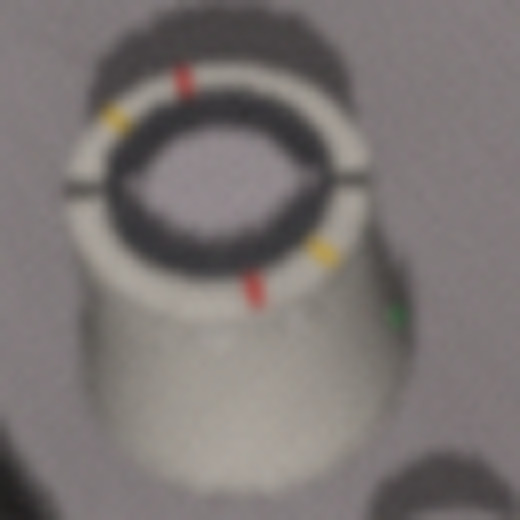

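Both views agree: socket at about (0.5697, -0.1745), marks near z 0.13, slot axis at 150.2°. In the crop the black marks are left and right at y≈185, with yellow and red clockwise of them. Now I carry the lid over.

```bash
python3 -m crank '[{"gripper":0,"travel":[-20,-2,0],"twist":[0,0,0]},{"gripper":0,"travel":[-40,-4.5,0],"twist":[0,0,0]},{"gripper":0,"travel":[-42,-4.5,0],"twist":[0,0,0]},{"gripper":0,"travel":[-42,-4.5,0],"twist":[0,0,0]},{"gripper":0,"travel":[-42,-4.5,0],"twist":[0,0,0]},{"gripper":0,"travel":[-42,-5,0],"twist":[0,0,0]},{"gripper":0,"travel":[-42,-5,0],"twist":[0,0,0]},{"gripper":0,"travel":[-42,-5,0],"twist":[0,0,0]},{"gripper":0,"travel":[-40,-5,0],"twist":[0,0,0]},{"gripper":0,"travel":[-30,-3,0],"twist":[0,0,0]},{"gripper":0,"travel":[-15,-1,0],"twist":[0,0,0]},{"gripper":0,"travel":[0,0,0],"twist":[0,0,0]}]' 60
python3 -m crank '[{"gripper":0,"travel":[0,0,0],"twist":[0,0,-0.1464]},{"gripper":0,"travel":[0,0,0],"twist":[0,0,-0.1464]},{"gripper":0,"travel":[0,0,0],"twist":[0,0,-0.1464]},{"gripper":0,"travel":[0,0,0],"twist":[0,0,-0.1464]},{"gripper":0,"travel":[0,0,0],"twist":[0,0,-0.1464]},{"gripper":0,"travel":[0,0,0],"twist":[0,0,0]},{"gripper":0,"travel":[0,0,0],"twist":[0,0,0]}]'
python3 - <<'E'
from h import *
c=bot.calibration("wrist");np.savez("wc.npz",T=c["camera_from_world"]);w=bot.camera("wrist")[...,::-1];s=bot.camera("scene")[...,::-1]
cv2.imwrite("pics/w4.png",w);cv2.imwrite("pics/s4.png",s)
o=np.hstack([cv2.resize(w,(480,360)),cv2.resize(s[150:250,180:269],(320,360),interpolation=2)]);cv2.imwrite("pics/v4.png",o)
print(bot.get_obs()["ee_pos"])
E
```

```text
time: 8.75
ee_pos: [0.5691, -0.1752, 0.1884]
tcp_rot: [-179.9, -0.1, 108.3]
wrist_force: [-0.4, 0.3, -0.8]
opening: 0.0131
grasp_force: 60.5
time: 9.62
ee_pos: [0.5695, -0.1738, 0.1895]
tcp_rot: [180.0, -0.0, 150.1]
wrist_force: [-0.4, 0.2, -1.8]
opening: 0.013
grasp_force: 60.5
[ 0.56954188 -0.17414118  0.18952907]
```

View pics/v4.png

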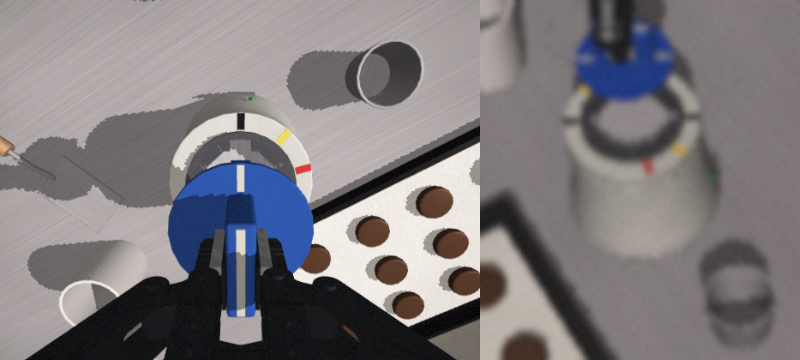

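Wrist view: the white stripe at (240,178) lines up with the black slot mark at (240,121), and the lid hangs above the collar. I check the numbers from the full-size picture.

Run:
```python
from h import *
c=bot.calibration("wrist");w=cv2.imread("pics/w4.png")
h=cv2.cvtColor(w,cv2.COLOR_BGR2HSV).astype(int);bl=(abs(h[...,0]-112)<12)&(h[...,1]>150)&(h[...,2]>30)
p=max(blobs(bl,200),key=lambda b:b[0])
p=cv2.convexHull(np.argwhere(p[2])[:,::-1].astype(np.int32))[:,0]
p=p[p[:,1]<265]
for z in(.19,.20,.21,.215,.22,.23):
    P=np.array([ray(c,q,z)[:2] for q in p]);A=np.c_[2*P,np.ones(len(P))];s=np.linalg.lstsq(A,(P**2).sum(1),rcond=None)[0]
    print(z,np.round(s[:2],4),"R",round(np.sqrt(s[2]+s[0]**2+s[1]**2),4))
marks(w,c,(190,370,110,240),.13)
print(ray(c,(281,207),.212))
```

```text
0.19 [ 0.5804 -0.1799] R 0.048
0.2 [ 0.5758 -0.1772] R 0.0453
0.21 [ 0.5712 -0.1746] R 0.0426
0.215 [ 0.5688 -0.1732] R 0.0412
0.22 [ 0.5665 -0.1719] R 0.0399
0.23 [ 0.5619 -0.1693] R 0.0372
red 139 [353.3 196.8] [ 0.5835 -0.1224]
yel 163 [330.5 159.6] [ 0.5518 -0.1243]
blk 142 [280.5 141.5] [ 0.5242 -0.148 ]
blk 6 [219.3 207.7] [ 0.5431 -0.2094]
[ 0.5416397  -0.15759557  0.212     ]
```

Flange measured at z≈0.212, centre (0.570,-0.174), on the socket axis and aligned. I lower it.

```bash
python3 -m crank '[{"gripper":0,"travel":[0,0,15],"twist":[0,0,0]},{"gripper":0,"travel":[0,0,20],"twist":[0,0,0]},{"gripper":0,"travel":[0,0,15],"twist":[0,0,0]},{"gripper":0,"travel":[0,0,4],"twist":[0,0,0]},{"gripper":0,"travel":[0,0,0],"twist":[0,0,0]}]' 60
python3 -m crank '[{"gripper":0,"travel":[0,0,4],"twist":[0,0,0]},{"gripper":0,"travel":[0,0,4],"twist":[0,0,0]},{"gripper":0,"travel":[0,0,0],"twist":[0,0,0]}]'
```

```text
time: 10.35
ee_pos: [0.5695, -0.1744, 0.1355]
tcp_rot: [-180.0, -0.0, 150.3]
wrist_force: [0.1, -0.1, -1.0]
opening: 0.0131
grasp_force: 60.5
time: 10.72
ee_pos: [0.5695, -0.1744, 0.1272]
tcp_rot: [-180.0, -0.0, 150.3]
wrist_force: [0.4, -0.1, -1.3]
opening: 0.0128
grasp_force: 60.5
```

```bash
python3 -m crank '[{"gripper":0,"travel":[0,0,3],"twist":[0,0,0]},{"gripper":0,"travel":[0,0,3],"twist":[0,0,0]},{"gripper":0,"travel":[0,0,3],"twist":[0,0,0]},{"gripper":0,"travel":[0,0,0],"twist":[0,0,0]}]' 60
python3 -m crank '[{"gripper":0,"travel":[0,0,2],"twist":[0,0,0]},{"gripper":0,"travel":[0,0,2],"twist":[0,0,0]},{"gripper":0,"travel":[0,0,0],"twist":[0,0,0]}]'
```

```text
time: 11.22
ee_pos: [0.5694, -0.1744, 0.1181]
tcp_rot: [-180.0, -0.0, 150.3]
wrist_force: [-0.1, 0.0, -1.1]
opening: 0.0131
grasp_force: 60.5
time: 11.6
ee_pos: [0.5695, -0.1745, 0.1143]
tcp_rot: [-180.0, -0.0, 150.3]
wrist_force: [-0.1, -0.2, -1.6]
opening: 0.0127
grasp_force: 60.5
```

```bash
python3 -m crank '[{"gripper":0,"travel":[0,0,1],"twist":[0,0,0]},{"gripper":0,"travel":[0,0,1],"twist":[0,0,0]},{"gripper":0,"travel":[0,0,0],"twist":[0,0,0]}]' 60
python3 -m crank '[{"gripper":0,"travel":[0,0,1],"twist":[0,0,0]},{"gripper":0,"travel":[0,0,0],"twist":[0,0,0]}]'
```

```text
time: 11.98
ee_pos: [0.5695, -0.1744, 0.1124]
tcp_rot: [-180.0, -0.0, 150.3]
wrist_force: [-0.1, 0.0, 0.1]
opening: 0.0131
grasp_force: 60.5
time: 12.22
ee_pos: [0.5696, -0.1744, 0.1114]
tcp_rot: [-180.0, -0.0, 150.3]
wrist_force: [-0.3, -0.5, -1.1]
opening: 0.0133
grasp_force: 60.5
```

```bash
for i in 1 2; do python3 -m crank '[{"gripper":0,"travel":[0,0,1],"twist":[0,0,0]},{"gripper":0,"travel":[0,0,0],"twist":[0,0,0]}]' 60 | grep -E "ee_pos|wrist"; done
```

```text
ee_pos: [0.5697, -0.1745, 0.1109]
wrist_force: [-0.4, -0.1, 2.5]
ee_pos: [0.5698, -0.1746, 0.1109]
wrist_force: [-3.5, 0.4, 10.1]
```

It touches down at 0.1109 with 10 N, which matches fully home (0.112 expected). I ease off 1 mm, then twist by 0.5 rad first.

```bash
python3 -m crank '[{"gripper":0,"travel":[0,0,-1],"twist":[0,0,0]},{"gripper":0,"travel":[0,0,0],"twist":[0,0,0]},{"gripper":0,"travel":[0,0,0],"twist":[0,0,0.08]},{"gripper":0,"travel":[0,0,0],"twist":[0,0,0.08]},{"gripper":0,"travel":[0,0,0],"twist":[0,0,0.08]},{"gripper":0,"travel":[0,0,0],"twist":[0,0,0.08]},{"gripper":0,"travel":[0,0,0],"twist":[0,0,0.08]},{"gripper":0,"travel":[0,0,0],"twist":[0,0,0.1]},{"gripper":0,"travel":[0,0,0],"twist":[0,0,0]}]' 80
python3 -c "
from workcell import bot
print(bot.get_obs()['torque'])"
```

```text
time: 13.85
ee_pos: [0.57, -0.1743, 0.111]
tcp_rot: [179.9, 0.0, 121.6]
wrist_force: [1.0, 0.4, 5.7]
opening: 0.0124
grasp_force: 79.8
[0.28530288 0.00758708 0.1011299 ]
```

```bash
python3 -m crank '[{"gripper":0,"travel":[0,0,0],"twist":[0,0,0.07]},{"gripper":0,"travel":[0,0,0],"twist":[0,0,0.07]},{"gripper":0,"travel":[0,0,0],"twist":[0,0,0.05]},{"gripper":0,"travel":[0,0,0],"twist":[0,0,0]},{"gripper":0,"travel":[0,0,0],"twist":[0,0,0]},{"gripper":0,"travel":[0,0,0],"twist":[0,0,0]}]' 80
python3 - <<'E'
from h import *
c=bot.calibration("wrist");w=bot.camera("wrist")[...,::-1];print(bot.get_obs()['torque'])
cv2.imwrite("pics/w5.png",w)
h=cv2.cvtColor(w,cv2.COLOR_BGR2HSV).astype(int);bl=(abs(h[...,0]-112)<12)&(h[...,1]>150)&(h[...,2]>30)
p=cv2.convexHull(np.argwhere(max(blobs(bl,200),key=lambda b:b[0])[2])[:,::-1].astype(np.int32))[:,0]
p=p[p[:,1]<265]
for z in(.132,.137,.142):
    P=np.array([ray(c,q,z)[:2] for q in p]);A=np.c_[2*P,np.ones(len(P))];s=np.linalg.lstsq(A,(P**2).sum(1),rcond=None)[0]
    print(z,np.round(s[:2],4),"R",round(np.sqrt(s[2]+s[0]**2+s[1]**2),4))
marks(w,c,(190,370,110,240),.13)
E
```

```text
time: 14.6
ee_pos: [0.5702, -0.1742, 0.111]
tcp_rot: [179.9, 0.0, 110.8]
wrist_force: [0.4, 1.3, 4.2]
opening: 0.0129
grasp_force: 79.8
[ 0.48622666 -0.14792332  0.08568218]
0.132 [ 0.5712 -0.1751] R 0.0427
0.137 [ 0.5703 -0.1726] R 0.0413
0.142 [ 0.5693 -0.17  ] R 0.04
red 334 [346.6 181. ] [ 0.584  -0.1214]
yel 353 [282.  161.1] [ 0.5523 -0.1234]
blk 287 [210.  186.4] [ 0.5248 -0.1467]
blk 39 [201.2 233. ] [ 0.5277 -0.1709]
```

View pics/w5.png

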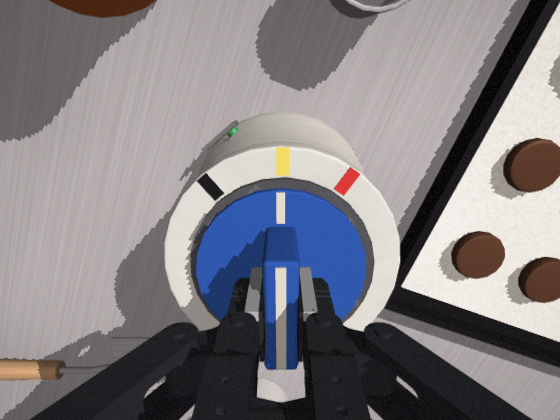

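The white stripe at (281,208) points straight at the yellow mark at (282,161). The flange sits at the collar, the lid is firmly gripped and everything is still, so I hand in.

```bash
python3 -c "
from workcell import bot
print(bot.job_done())"
```

```text
the job is handed in; nothing more can be done
None
```

The lid is home in the white grinder, twisted to the yellow pulse marks and still gripped at 80 N; I handed the job in at about 14.7 s, and the call returned no verdict.

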